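# Sweep the scored chestnuts off the board into the pan

### The job

The chestnuts on the bamboo board are scored and ready: sweep all four along the board with your fingertips and over its open end into the rectangular steel pan, not the steamer basket. Push them only, never grip, squeeze or lift them, and leave the dish, the scoop and everything else standing where it is.

Things in the scene. Friction and masses are not known exactly. Their poses are not given: they have to be found in the camera images.
- board: Bamboo chopping board on steel legs, fixed. 250 mm (own x) by 360 mm (own y, along); top 90 mm above the bench. Origin on the bench under the board's centre, z up. Each long edge (x = +-115 to +-125 mm) has a raised lip 10 mm high; the two short ends (y = +-180 mm) are open, flush with the top.
- pan: Rectangular stainless pan, fixed, under one end of the board (+y or -y, it changes): 265 (own x) by 162 mm over its rim, inside 239 by 136 mm, rim 65 mm above the bench. Origin on the bench under its centre, axes parallel to the board's, 242 mm from the board's centre: the board overhangs its near rim and what goes over the end falls in.
- steamer: Round bamboo steamer basket, empty, fixed, 180 mm across and 60 mm high, standing in the same way under the board's other end. Origin on the bench under its centre.
- chestnut_1: Brown chestnut, flat side down on the board (in the -x, -y quarter of the board's own axes at the start), 33 mm across (widest 10 mm up), base 26 mm across, 23 mm high, 12 to 22 g. It slides on its flat base when pushed. Origin at the centre of the flat side, z up through the dome.
- chestnut_2: Brown chestnut, flat side down on the board (in the -x, +y quarter of the board's own axes at the start), 33 mm across (widest 10 mm up), base 26 mm across, 23 mm high, 12 to 22 g. It slides on its flat base when pushed. Origin at the centre of the flat side, z up through the dome.
- chestnut_3: Brown chestnut, flat side down on the board (in the +x, -y quarter of the board's own axes at the start), 33 mm across (widest 10 mm up), base 26 mm across, 23 mm high, 12 to 22 g. It slides on its flat base when pushed. Origin at the centre of the flat side, z up through the dome.
- chestnut_4: Brown chestnut, flat side down on the board (in the +x, +y quarter of the board's own axes at the start), 33 mm across (widest 10 mm up), base 26 mm across, 23 mm high, 12 to 22 g. It slides on its flat base when pushed. Origin at the centre of the flat side, z up through the dome.
- dish: Small white ceramic pinch dish, 52 mm across, 24 mm high, loose on the board's middle line. Origin at the centre of its underside.
- scoop: Short scoop of brown smoked bamboo, 100 mm long (own y), 22 mm wide, 10 mm high, lying loose along the board's middle line. Origin at the middle of its underside.
- whisk: Bamboo tea whisk standing on its black ceramic shaper as one loose piece, 64 mm across, 130 mm high, on the bench past the board's far long edge. Origin at the centre of its underside.
- teabowl: Grey-green tea bowl, 116 mm across, 70 mm high, loose on the bench past the board's far long edge. Origin at the centre of its underside.
- caddy: Aluminium tea caddy, 77 mm across, 96 mm high, loose on the bench between the robot and the board. Origin at the centre of its underside.
Things that resemble listed ones, but are neither listed nor needed, are in the scene too. Of the things that look like the teabowl, the smaller one is meant.

How it is judged:
By the outcome, as a careful person would: the job done as asked, in the order asked, and still so for the second after the job is handed in, with the robot touching nothing.
It also fails if it takes over 64 s, if anything falls off the work surface, if the arm or the gripper's body presses on something with over 40 N, if the wrist force passes 120 N, or if a joint passes its speed limit or range.

### The arm

A 7-joint arm with a two-finger parallel gripper is mounted at the origin on the work surface. World frame = base frame: x ahead of the robot, y to its left, z up, the work surface at z = 0. Lengths are in mm, angles in rad, forces in N, time in s.
With the tool pointing down it reaches from about 400 to 750 mm from the base axis. Payload 19.5 kg.
Tool frame: the origin (TCP) lies at the very end of the fingers, on their centre line; the grasp point (between the pads) lies 19 mm behind it (env.grip_point_offset is the distance from the TCP to the grasp point, in mm); z points along the fingers, y is the line along which they close (so a half turn about z gives the same grasp; the last joint's range is limited). The gripper opens to 85 mm and grips with 20 to 120 N. Pads are 22 mm wide; open, the fingers measure 114 mm over their backs; the gripper's body (76 mm by 85 mm) begins 54 mm behind the grasp point. The pads swing forward as they close: fully open they stand 13 mm farther back than shut.
Start: joints at [1.235, 0.707, -0.028, 1.485, 0.022, 0.951, -0.075], TCP at [166.508, -550.334, 207.568] pointing down, gripper open.
Joint ranges: [-2.71, 2.71], [-0.32, 2.16], [-1.57, 1.52], [0, 2.45], [-1.46, 4.6], [0, 2.02], [-2.83, 2.83]. Speed limits (rad/s): [1.89, 1.89, 2.57, 2.57, 3.01, 3.01, 3.01].

### API

Orientations are given as a 3x3 rotation matrix whose columns are the frame's x, y, z axes.
In Python, from station import env, vision, close_job gives the robot as it stands.
- The arm moves only by the tool play_rows, never from a script. Its argument "increments" is a list of rows, each a list of 4 numbers: the shift along the tool's x, y, z in cm, then the turn about the tool's z in rad. A call has exactly 8 rows; each row shifts and turns the commanded pose from where the row before left it, along the tool's axes as they then stand; what a row does not reach is not made up. A row lasts 1/12 s, in which the tool goes at most 41.7 mm and 7.16 degrees, less where a joint would pass 70% of its speed; a pose out of reach is approached as far as the arm can. A call with a gripper value outside its range is refused whole. "hand" is the gripper's target within -1 to 1 (shut at 1, half-way at 0, fully open at -1), set as the call begins (left out, the last holds). The fingers move at their own pace and stop on an object; "force" is the grip in N (left out, the last holds). Time passes only in rows, so rows that do not move let the fingers close, or fill a call up. It gives the time, the measured TCP pose, the force, the opening and the grip force at its end, in the units of the state.
- env.observe(): the state, without advancing time (a new reading comes with each control period).
- vision.grab_frame(name): name is "scene" or "side" or "wrist"; returns the picture (384x512x3 uint8, red, green, blue); there is no depth.
- vision.get_calibration(name): a dict with "fov_y" (degrees; the focal length in pixels is half the picture's height over the tangent of half this angle, whatever the lens; pixels are square), "cx", "cy" (the principal point, pixels), "dist" ([k1, k2, p1, p2, k3] as OpenCV has them; the pictures are not rectified), "R" (3x3) and "t" (3): a world point X has camera coordinates R X + t. Camera axes: x right, y down, z forward; pixel columns grow to the right and rows downward; lengths in mm; the calibration is good to about 2 mm. A picture is of the moment at which its call begins: read the wrist's pose just before it. get_calibration takes no time and is no camera call; for the wrist camera it gives the pose at the moment of the call.
- close_job(): hands the job in; it is judged then, once.
Trained networks look in the newest picture that a camera, given by its name, has taken for a name from the list of things; names that differ only in an ending like _2 or _b are one class to them, and where a whole thing is asked for, a point or a joint stands for the part that bears it (a point fixed in the world has none). Each returns a list of dicts, best first, with "p" (0 to 1); they miss things now and then, are a little off and sometimes report something else, mostly with a low value. They report only what shows in the picture. A call takes as long as a camera call. They do not tell look-alikes from the thing itself.
- vision.look_for(camera, label): "location" ([column, row] in pixels, amid what is visible of it).
- vision.masks_of(camera, label): "region" (384x512 bool, what is visible of it) and "location" ([column, row] in pixels, amid what is visible of it).
The state is a dict: "time_s": time; "qpos": joint angles; "qd": joint speeds; "tau": joint torques, N m; "tcp_pos": TCP position; "ee_rot": TCP orientation; "force": force on the tool from outside, world axes, zero at the start; "wrist_torque": the same for the moment, N m; "gripper_width": finger opening in mm; "gripper_force": force on a finger pad.
Only numpy, scipy, OpenCV 4.12 (cv2) and the standard library are available. Lean on these libraries where they do the work, as an engineer would, in place of code of your own. Each camera call takes 0.05 s, during which the arm holds its last target. There are 200 camera calls.

## Working session

There is one attempt and no reset: what is moved stays moved. The work goes in short steps, Python scripts to look and compute and a tool call to move; the robot and the scene stay as the last step left them, time stands still between calls to the robot, and variables do not carry over. Pictures are saved under pics/ and viewed, at most 10 in all, crops included, and the job is handed in when it is done.

Besides the shell and the picture viewer there is one more tool, called after "Request:" by a JSON object that holds its "name" and its "arguments", one argument or row to a line. play_rows: Moves the arm, as the interface text tells. Its arguments: {"type":"object","properties":{"increments":{"type":"array"},"hand":{"type":"number"},"force":{"type":"number"}},"required":["increments"]}

```bash
mkdir -p pics; ls; python3 - <<'E'
from station import env, vision
import cv2,numpy as np
for c in ("scene","side"):
    im=vision.grab_frame(c); cv2.imwrite(f"pics/{c}0.png",im[:,:,::-1])
    k=vision.get_calibration(c); print(c,k)
    for l in ("board","pan","steamer","chestnut_1","dish","scoop","whisk","teabowl","caddy"):
        print(l,[(np.round(d["location"]).tolist(),round(d["p"],2)) for d in vision.look_for(c,l)])
s=env.observe();print(s["time_s"],s["ee_rot"],s["gripper_width"])
E
```

```text
pics
scene {'fov_y': 50.3092211419624, 'cx': 255.43217470626269, 'cy': 191.43541469443096, 'dist': array([-0.13006131,  0.        ,  0.        ,  0.        ,  0.        ]), 'R': array([[ 0.80931026,  0.58730617, -0.00939999],
       [ 0.32434626, -0.46017815, -0.82645966],
       [-0.48971053,  0.66581343, -0.56291746]]), 't': array([-451.29167523,  -99.38711427, 1525.8798087 ])}
board [([246.0, 198.0], 0.75), ([298.0, 162.0], 0.17)]
pan [([296.0, 164.0], 0.61), ([250.0, 201.0], 0.49)]
steamer [([206.0, 254.0], 0.63)]
chestnut_1 [([254.0, 214.0], 0.53), ([282.0, 180.0], 0.5), ([241.0, 165.0], 0.42)]
dish [([262.0, 176.0], 0.56)]
scoop [([234.0, 208.0], 0.49)]
whisk [([322.0, 201.0], 0.83)]
teabowl [([299.0, 235.0], 0.66), ([265.0, 297.0], 0.6)]
caddy [([220.0, 157.0], 0.66), ([323.0, 203.0], 0.57)]
side {'fov_y': 55.77290752352421, 'cx': 253.85419108211974, 'cy': 188.61626596389152, 'dist': array([-0.02650629,  0.        ,  0.        ,  0.        ,  0.        ]), 'R': array([[-0.99859496, -0.05218823, -0.00919246],
       [-0.03029298,  0.70452913, -0.70902824],
       [ 0.04347928, -0.70775356, -0.70512017]]), 't': array([573.12507853,  54.06256723, 853.15666536])}
board [([273.0, 196.0], 0.84)]
pan [([283.0, 295.0], 0.68)]
steamer [([259.0, 122.0], 0.71)]
chestnut_1 [([316.0, 204.0], 0.74), ([245.0, 207.0], 0.64), ([300.0, 164.0], 0.48), ([234.0, 148.0], 0.43)]
dish [([272.0, 188.0], 0.57)]
scoop [([264.0, 152.0], 0.47), ([317.0, 207.0], 0.45)]
whisk [([188.0, 239.0], 0.94)]
teabowl [([182.0, 112.0], 0.81), ([182.0, 167.0], 0.62)]
caddy [([374.0, 242.0], 0.68)]
1.0 [[ 9.57159119e-01  2.89562464e-01 -2.66027500e-05]
 [ 2.89562465e-01 -9.57159116e-01  7.68051614e-05]
 [-3.22317289e-06 -8.12179185e-05 -9.99999997e-01]] 85.27605885768362
```

View pics/side0.png

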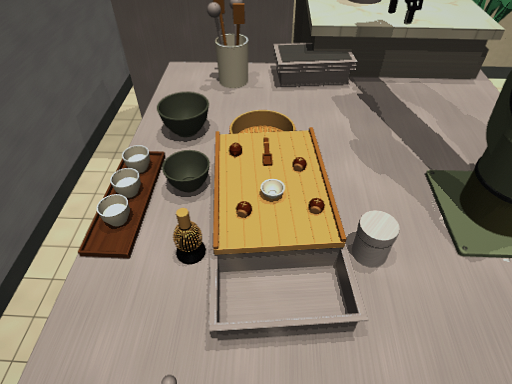

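View pics/scene0.png

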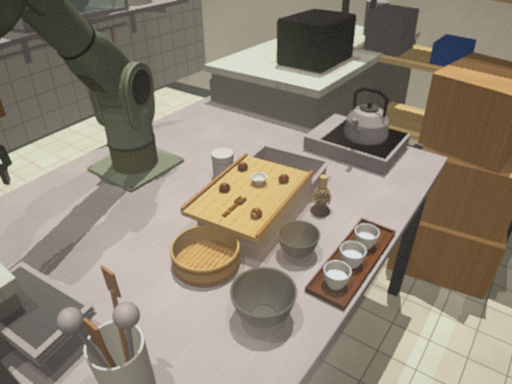

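The side view shows the board with four chestnuts at (316,205), (244,209), (300,164) and (236,149), the dish at (272,189) and the scoop at (267,152). The pan is at the near end (283,295) and the steamer at the far end (262,127). There are two bowls: the smaller is at (187,171), the larger at (184,115). The scene view matches. Next I'll triangulate.

```bash
cat > h.py <<'E'
from station import env, vision
import cv2,numpy as np
def K(k,h=384):
    f=h/2/np.tan(np.radians(k["fov_y"])/2); return np.array([[f,0,k["cx"]],[0,f,k["cy"]],[0,0,1]])
def ray(k,uv):
    p=cv2.undistortPoints(np.array([[uv]],float),K(k),np.array(k["dist"]))[0,0]
    R=np.array(k["R"]);return -R.T@k["t"], R.T@np.array([p[0],p[1],1])
def onz(k,uv,z):
    c,d=ray(k,uv); return c+d*(z-c[2])/d[2]
def tri(k1,u1,k2,u2):
    A=[];b=[]
    for k,u in((k1,u1),(k2,u2)):
        c,d=ray(k,u);d/=np.linalg.norm(d);P=np.eye(3)-np.outer(d,d);A.append(P);b.append(P@c)
    X,*_=np.linalg.lstsq(np.vstack(A),np.hstack(b),rcond=None)
    return X, np.linalg.norm(np.vstack(A)@X-np.hstack(b))
def proj(k,X):
    return cv2.projectPoints(np.array(X,float).reshape(-1,3),cv2.Rodrigues(np.array(k["R"]))[0],np.array(k["t"],float),K(k),np.array(k["dist"]))[0][:,0]
E
python3 - <<'E'
from h import *
np.set_printoptions(precision=1,suppress=True)
ks,kc=vision.get_calibration("side"),vision.get_calibration("scene")
for n,a,b in [("c(316)",(316,205),(241,166.5)),("c(244)",(244,209),(283,180)),("c(300)",(300,164),(224,187.5)),("c(236)",(236,149),(256,213.5)),("dish",(272,189),(259,179)),("scoop",(267,155),(234,207)),("whisktop",(182,212),(323,177)),("bowl",(187,171),(299,238)),("caddytop",(378,226),(222,154))]:
    print(n,*tri(ks,a,kc,b))
im=vision.grab_frame("side")
m=vision.masks_of("side","board")
b=m[0]["region"].astype(np.uint8); c=max(cv2.findContours(b,0,2)[0],key=cv2.contourArea)
q=cv2.approxPolyDP(cv2.convexHull(c),6,True)[:,0]
for u in q: print("board corner",u,onz(ks,u,100),onz(ks,u,90))
c=vision.masks_of("side","chestnut_1")
for d in c: print(d["location"],d["p"],onz(ks,d["location"],101),d["region"].sum())
z=im[115:345,170:410]; cv2.imwrite("pics/s1.png",cv2.resize(z[:,:,::-1],None,fx=2.6,fy=2.6,interpolation=2)[:598])
E
```

```text
c(316) [439.7  88.   99.1] 2.7406754945712932
c(244) [587.9 103.5  95.4] 0.2630897321740519
c(300) [469.5 -36.8  98.9] 0.4958715863168343
c(236) [621.2 -85.   98.8] 1.3493478246095538
dish [532.6  53.5 105. ] 1.0681055810370177
scoop [544.9 -82.7  85.8] 1.402881827499528
whisktop [702.3 144.2 126.7] 0.581551106483651
bowl [741.7 -55.2  50.1] 1.7308359972004366
caddytop [321.5 130.9  88.9] 0.1660409903372833
board corner [311 128] [ 435.8 -177.5  100. ] [ 434.  -191.7   90. ]
board corner [344 245] [396.9 188.3 100. ] [394.4 180.9  90. ]
board corner [215 254] [631.9 218.9 100. ] [633.7 211.9  90. ]
board corner [215 133] [ 678.9 -146.3  100. ] [ 681.6 -159.9   90. ]
[243.9, 207.7] 0.75 [587.7 104.9 101. ] 204
[235.6, 149.8] 0.68 [620.8 -79.9 101. ] 125
[301.1, 165.6] 0.55 [467.2 -29.1 101. ] 123
[314.9, 209.7] 0.49 [444.9 104.1 101. ] 178
```

View pics/s1.png

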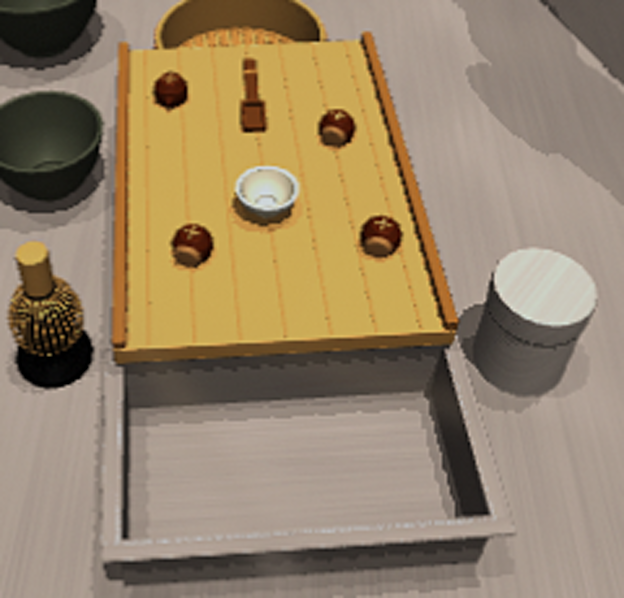

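The crop confirms four real chestnuts. The pan is at the +y world end, and the dish sits between the lanes. Next I'll fit the board pose and put the chestnuts in board axes.

```bash
python3 - <<'E'
from h import *
from scipy.optimize import least_squares
np.set_printoptions(precision=1,suppress=True)
ks,kc=vision.get_calibration("side"),vision.get_calibration("scene")
o=lambda u,v:(170+u/2.6,115+v/2.6)
P=np.array([o(118,43),o(371,33),o(457,326),o(115,346)])
B=np.array([[125,-180,100],[-125,-180,100],[-125,180,100],[125,180,100]],float)
def w(p,X):
    c,s=np.cos(p[2]),np.sin(p[2]);X=np.atleast_2d(X);return np.c_[p[0]+c*X[:,0]-s*X[:,1],p[1]+s*X[:,0]+c*X[:,1],X[:,2]]
r=least_squares(lambda p:(proj(ks,w(p,B))-P).ravel(),[535,15,.1]);p=r.x
print(p[:2],np.degrees(p[2]),r.fun); np.save("board.npy",p)
print("scene px of corners",proj(kc,w(p,B)).tolist())
c,s=np.cos(p[2]),np.sin(p[2])
for n,a,z in [("A",(381,235),102),("B",(193,244),102),("C",(337,128),102),("D",(170,90),102),("dish",(267,190),105),("scoop",(253,95),95)]:
    X=onz(ks,o(*a),z);d=X[:2]-p[:2];print(n,X,"board",[c*d[0]+s*d[1],-s*d[0]+c*d[1]])
for n,a in [("A",(241,166.5)),("B",(283,180)),("C",(224,187.5)),("D",(256,213.5))]:
    X=onz(kc,a,102);d=X[:2]-p[:2];print("scene",n,X,[c*d[0]+s*d[1],-s*d[0]+c*d[1]])
E
```

```text
[534.3  12.5] 6.615955644877974 [-0.2  0.1  0.2 -0.4  1.5 -0.2 -1.5 -0.2]
scene px of corners [[258.68986221402025, 234.07507069577494], [180.47709432036277, 206.05470039884727], [245.73269381206057, 151.34582969565895], [313.6104945302451, 169.440447559507]]
A [440.9  93.1 102. ] board [np.float64(-83.47793981366672), np.float64(90.82794649138008)]
B [586.7 108.9 102. ] board [np.float64(63.11244012770157), np.float64(89.72596556618366)]
C [470.5 -32.6 102. ] board [np.float64(-68.62318666673374), np.float64(-37.410307774859)]
D [621.2 -79.3 102. ] board [np.float64(75.73118586250209), np.float64(-101.19218400164806)]
dish [530.5  50.1 105. ] board [np.float64(0.5112713413770003), np.float64(37.826357172678115)]
scoop [545.2 -83.8  95. ] board [np.float64(-0.34342431696487097), np.float64(-96.89960583267194)]
scene A [440.2  84.7 102. ] [np.float64(-85.1979940533368), np.float64(82.59855984449757)]
scene B [593.6  94.7 102. ] [np.float64(68.3048035427444), np.float64(74.7987117341738)]
scene C [473.1 -40.4 102. ] [np.float64(-66.9168666802987), np.float64(-45.470384811588985)]
scene D [624.8 -88.3 102. ] [np.float64(78.2313411802055), np.float64(-110.53111939884747)]
```

Request:
{"name": "play_rows", "arguments": {
  "increments": [
    [0, 0, -0.4, -0.116],
    [0, 0, -0.4, -0.116],
    [0, 0, -0.4, -0.116],
    [0, 0, -0.4, -0.116],
    [0, 0, -0.4, -0.116],
    [0, 0, -0.4, -0.116],
    [0, 0, -0.4, -0.116],
    [0, 0, -0.4, -0.116]
  ],
  "hand": 0.65,
  "force": 20
}}

```text
time_s: 1.82
tcp_pos: [166.4, -550.4, 239.8]
ee_rot: [[0.337, 0.942, -0.0], [0.942, -0.337, -0.0], [-0.0, -0.0, -1.0]]
force: [-0.1, -0.1, 0.2]
gripper_width: 14.8
gripper_force: 0.0
```

Request:
{"name": "play_rows", "arguments": {
  "increments": [
    [0, 0, 0, -0.116],
    [0, 0, 0, -0.116],
    [0, 0, 0, -0.116],
    [0, 0, 0, -0.116],
    [2, 2.5, 0, 0],
    [2, 2.5, 0, 0],
    [2, 2.5, 0, 0],
    [2, 2.5, 0, 0]
  ]
}}

```text
time_s: 2.48
tcp_pos: [257.3, -458.3, 239.6]
ee_rot: [[-0.114, 0.993, 0.0], [0.993, 0.114, 0.0], [0.0, 0.0, -1.0]]
force: [1.6, -0.3, -0.1]
gripper_width: 14.8
gripper_force: 0.0
```

```bash
cat >> h.py <<'E'
def st():
    s=env.observe();p=np.load("board.npy");c,sn=np.cos(p[2]),np.sin(p[2]);d=s["tcp_pos"][:2]-p[:2];R=s["ee_rot"]
    yaw=np.degrees(np.arctan2(R[1][0],R[0][0])-p[2])-90
    print("t",round(s["time_s"],2),"board xy z",round(c*d[0]+sn*d[1],1),round(-sn*d[0]+c*d[1],1),round(s["tcp_pos"][2],1),"yaw err deg",round(yaw,2),"w",round(s["gripper_width"],1),"F",np.round(s["force"],1),"q",np.round(s["qpos"],2))
E
python3 -c "from h import *;st()"
```

```text
t 2.48 board xy z -329.4 -435.7 239.6 yaw err deg -0.06 w 14.8 F [ 1.6 -0.3 -0.1] q [ 1.24  0.62 -0.44  1.61  0.3   0.99  0.82]
```

Request:
{"name": "play_rows", "arguments": {
  "increments": [
    [2.9, 1.9, 0, 0],
    [2.9, 1.9, 0, 0],
    [2.9, 1.9, 0, 0],
    [2.9, 1.9, 0, 0],
    [2.9, 1.9, 0, 0],
    [2.9, 1.9, 0, 0],
    [2.9, 1.9, 0, 0],
    [2.9, 1.9, 0, 0]
  ]
}}

```text
time_s: 3.15
tcp_pos: [381.5, -210.0, 239.8]
ee_rot: [[-0.114, 0.993, 0.0], [0.993, 0.114, -0.0], [-0.0, 0.0, -1.0]]
force: [1.4, -0.8, 0.2]
gripper_width: 14.8
gripper_force: 0.0
```

Request:
{"name": "play_rows", "arguments": {
  "increments": [
    [3, 1.2, 0, 0],
    [3, 1.2, 0, 0],
    [3, 1.2, 0, 0],
    [3, 1.2, 0, 0],
    [3, 1.2, 0, 0],
    [3, 1.2, 0, 0],
    [3, 1.2, 0, 0],
    [3, 1, 0, 0]
  ]
}}

```text
time_s: 3.82
tcp_pos: [447.3, 39.4, 239.7]
ee_rot: [[-0.115, 0.993, 0.0], [0.993, 0.115, 0.0], [-0.0, 0.0, -1.0]]
force: [0.5, -0.9, -0.2]
gripper_width: 14.9
gripper_force: 0.0
```

```bash
python3 - <<'E'
from h import *
st()
k=vision.get_calibration("wrist");im=vision.grab_frame("wrist");cv2.imwrite("pics/w1.png",im[:,:,::-1])
p=np.load("board.npy");c,s=np.cos(p[2]),np.sin(p[2])
for l in("chestnut_1","dish","scoop"):
    for d in vision.look_for("wrist",l):
        X=onz(k,d["location"],101);e=X[:2]-p[:2];print(l,np.round(d["location"]),round(d["p"],2),np.round([c*e[0]+s*e[1],-s*e[0]+c*e[1]]))
E
```

```text
t 3.82 board xy z -83.4 36.7 239.7 yaw err deg -0.03 w 14.9 F [ 0.5 -0.9 -0.2] q [ 0.09  0.5  -0.4   1.86  0.26  0.84 -0.33]
chestnut_1 [259. 129.] 0.74 [-80.  86.]
chestnut_1 [388. 128.] 0.68 [63. 87.]
chestnut_1 [264. 237.] 0.66 [-74. -44.]
chestnut_1 [382. 270.] 0.46 [ 79. -93.]
dish [336. 173.] 0.97 [ 9. 36.]
dish [388. 129.] 0.2 [64. 86.]
scoop [324. 249.] 0.88 [  1. -61.]
```

View pics/w1.png

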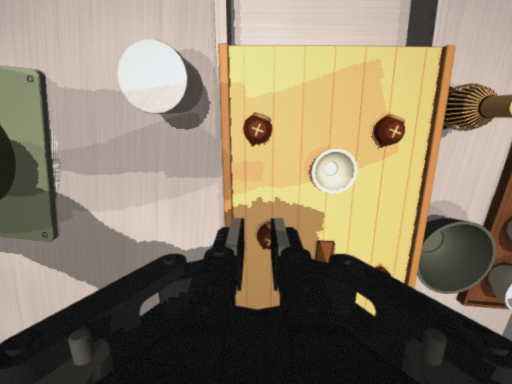

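The wrist view shows chestnut A ahead at (258,129), B at (390,130) and C at (266,237) between the fingers, with the lane clear of the dish at (335,172). I'll descend behind A.

Request:
{"name": "play_rows", "arguments": {
  "increments": [
    [0, 0, 2.2, 0],
    [0, 0, 2.2, 0],
    [0, 0, 2.2, 0],
    [0, 0, 2.2, 0],
    [0, 0, 2, 0],
    [0, 0, 1.6, 0],
    [0, 0, 1.2, 0],
    [0, 0, 0.8, 0]
  ]
}}

```text
time_s: 4.68
tcp_pos: [446.5, 36.5, 94.6]
ee_rot: [[-0.113, 0.994, -0.001], [0.994, 0.113, -0.0], [-0.0, -0.001, -1.0]]
force: [0.7, -0.1, -0.4]
gripper_width: 15.2
gripper_force: 0.0
```

```bash
python3 - <<'E'
from h import *
st()
im=vision.grab_frame("side");cv2.imwrite("pics/s2.png",cv2.resize(im[115:345,170:410,::-1],None,fx=2.6,fy=2.6))
E
```

```text
t 4.68 board xy z -84.5 33.9 94.6 yaw err deg -0.12 w 15.2 F [ 0.7 -0.1 -0.4] q [-0.02  0.74 -0.24  2.06  0.43  0.4  -0.48]
```

View pics/s2.png

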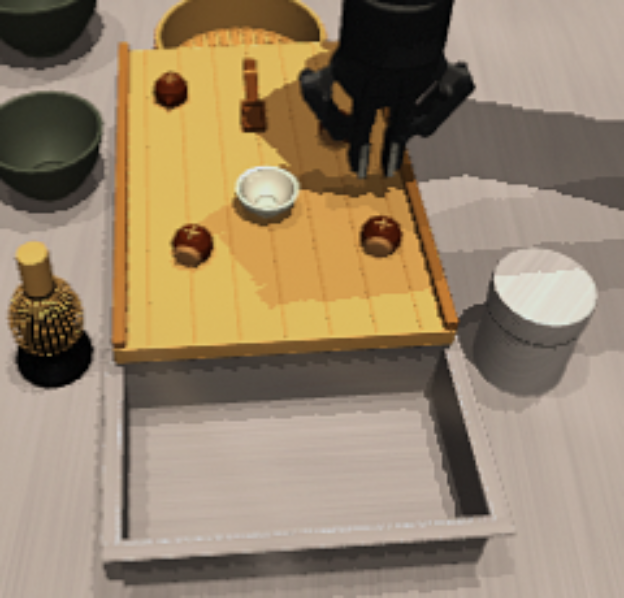

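Request:
{"name": "play_rows", "arguments": {
  "increments": [
    [0.6, 0.1, 0, 0],
    [0.8, 0.1, 0, 0],
    [0.8, 0, 0, 0],
    [0.8, 0, 0, 0],
    [0.8, 0, 0, 0],
    [0.8, 0, 0, 0],
    [0.9, 0, 0, 0],
    [0.9, 0, 0, 0]
  ]
}}

```text
time_s: 5.4
tcp_pos: [441.4, 102.6, 95.7]
ee_rot: [[-0.115, 0.993, 0.0], [0.993, 0.115, 0.0], [0.0, 0.0, -1.0]]
force: [0.2, -0.2, -0.4]
gripper_width: 14.6
gripper_force: 0.0
```

```bash
python3 - <<'E'
from h import *
st()
im=vision.grab_frame("side");cv2.imwrite("pics/s3.png",cv2.resize(im[115:345,170:410,::-1],None,fx=2.6,fy=2.6))
E
```

```text
t 5.4 board xy z -81.9 100.2 95.7 yaw err deg -0.02 w 14.6 F [ 0.2 -0.2 -0.4] q [-0.17  0.74 -0.22  2.04  0.39  0.4  -0.58]
```

View pics/s3.png

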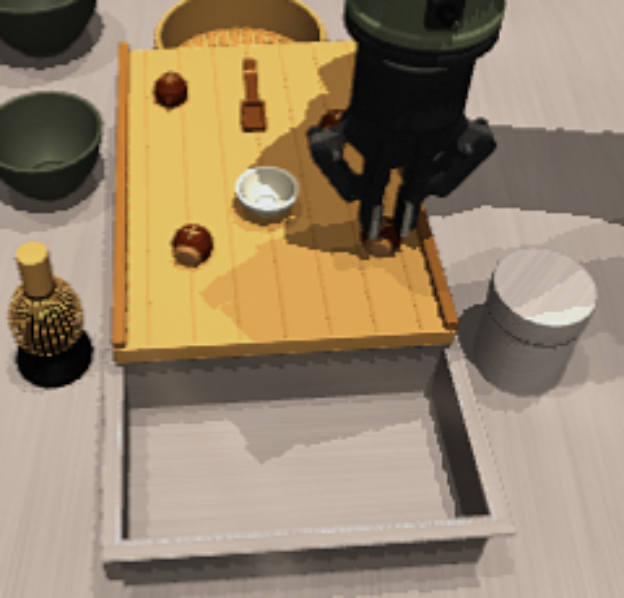

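```bash
python3 - <<'E'
from h import *
k=vision.get_calibration("side");T=env.observe()["tcp_pos"];p=np.load("board.npy")
b=np.array([-np.sin(p[2]),np.cos(p[2]),0])
f=lambda X:np.round((proj(k,X)[0]-[170,115])*2.6)
print("tcp",f(T),"+11",f(T+11*b),"-11",f(T-11*b),"+25 z100",f(T+27*b+[0,0,5]))
k=vision.get_calibration("wrist")
vision.grab_frame("wrist")
for d in vision.masks_of("wrist","chestnut_1"):
    X=onz(k,d["location"],102);e=X-np.array([p[0],p[1],0]);a=np.array([np.cos(p[2]),np.sin(p[2]),0]);print(d["location"],d["p"],e@a,e@b)
E
```

```text
tcp [381. 251.] +11 [383. 262.] -11 [378. 241.] +25 z100 [388. 274.]
[474.4, 238.8] 0.7 63.29449485842371 88.2098861853829
[259.7, 240.2] 0.55 -79.30339693067747 87.80440856180395
```

```bash
python3 - <<'E'
from h import *
s=vision.grab_frame("side")[180:225,280:345];w=vision.grab_frame("wrist")[180:300,180:360]
a=cv2.resize(s,(780//2,270),interpolation=2);b=cv2.resize(w,(390,270),interpolation=2)
cv2.imwrite("pics/c1.png",np.hstack([a,b])[:,:,::-1])
E
```

```text
(no output)
```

View pics/c1.png

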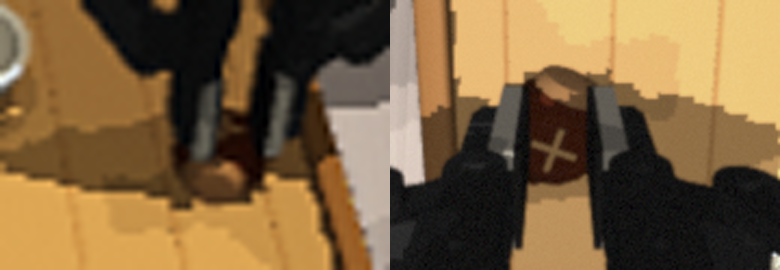

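```bash
python3 - <<'E'
from h import *
p=np.load("board.npy");a=np.array([np.cos(p[2]),np.sin(p[2]),0]);b=np.array([-a[1],a[0],0]);O=np.array([p[0],p[1],0])
T=env.observe()["tcp_pos"]
k=vision.get_calibration("side")
for uv in [(313.8,206.3),(325.8,205.5)]:
    c,d=ray(k,uv)
    for off in (11,0,-11):
        t=((T+off*b-c)@b)/(d@b);X=c+t*d;print(uv,off,"bx",round((X-O)@a,1),"z",round(X[2],1))
kw=vision.get_calibration("wrist")
print("wrist tcp",proj(kw,[T,T+11*b,T-11*b,T+7.5*a,T-7.5*a]).round().tolist())
C=-kw["R"].T@kw["t"];print("cam rel",(C-T)@a,(C-T)@b,(C-T)[2])
for X in ([-82,88],[-82,95],[-82,110],[-82,125]):
    P=O+X[0]*a+X[1]*b; print(X,proj(kw,[P+[0,0,113],P+[0,0,100]+16.5*a,P+[0,0,100]-16.5*a]).round().tolist(), (proj(k,[P+[0,0,102]])).round(1))
E
```

```text
(313.8, 206.3) 11 bx -72.4 z 120.9
(313.8, 206.3) 0 bx -75.7 z 108.6
(313.8, 206.3) -11 bx -79.0 z 96.3
(325.8, 205.5) 11 bx -96.0 z 121.3
(325.8, 205.5) 0 bx -99.9 z 109.0
(325.8, 205.5) -11 bx -103.8 z 96.7
wrist tcp [[256.0, 216.0], [256.0, 201.0], [256.0, 232.0], [267.0, 216.0], [244.0, 216.0]]
cam rel 0.9475492464351692 65.266271235016 166.794299894778
[-82, 88] [[256.0, 243.0], [281.0, 234.0], [231.0, 234.0]] [[315.6 204.4]]
[-82, 95] [[256.0, 233.0], [281.0, 224.0], [230.0, 224.0]] [[316.2 206.9]]
[-82, 110] [[256.0, 209.0], [282.0, 202.0], [230.0, 202.0]] [[317.6 212.5]]
[-82, 125] [[255.0, 185.0], [282.0, 179.0], [229.0, 179.0]] [[319.  218.3]]
```

The chestnut's cross is at board y≈86 while the TCP is at y≈100. The fingertips end well above the nominal TCP height and are passing over the dome, not behind it. I'll go up and back, then find the true tip height.

Request:
{"name": "play_rows", "arguments": {
  "increments": [
    [0, 0, -1, 0],
    [0, 0, -1, 0],
    [0, 0, -1, 0],
    [-2, 0, 0, 0],
    [-2, 0, 0, 0],
    [-2, 0, 0, 0],
    [-0.5, 0, 0, 0],
    [0, 0, 0, 0]
  ]
}}

```text
time_s: 6.32
tcp_pos: [449.0, 35.2, 125.6]
ee_rot: [[-0.112, 0.994, -0.0], [0.994, 0.112, -0.001], [-0.0, -0.0, -1.0]]
force: [0.9, -0.0, 0.2]
gripper_width: 15.3
gripper_force: 0.0
```

Request:
{"name": "play_rows", "arguments": {
  "increments": [
    [0, 0, 1, 0],
    [0, 0, 1, 0],
    [0, 0, 1, 0],
    [0, 0, 0.2, 0],
    [0, 0, 0.2, 0],
    [0, 0, 0, 0],
    [0, 0, 0, 0],
    [0, 0, 0, 0]
  ]
}}

```text
time_s: 6.98
tcp_pos: [449.2, 37.1, 92.0]
ee_rot: [[-0.115, 0.993, 0.001], [0.993, 0.115, 0.0], [0.0, 0.001, -1.0]]
force: [0.1, -0.1, -0.1]
gripper_width: 14.7
gripper_force: 0.0
```

```bash
python3 - <<'E'
from h import *
st()
p=np.load("board.npy");a=np.array([np.cos(p[2]),np.sin(p[2]),0]);b=np.array([-a[1],a[0],0]);O=np.array([p[0],p[1],0])
k=vision.get_calibration("wrist");w=vision.grab_frame("wrist")
T=env.observe()["tcp_pos"];print(proj(k,[T]))
for d in vision.look_for("wrist","chestnut_1"):
    X=onz(k,d["location"],102)-O;print(d["location"],round(d["p"],2),X@a,X@b)
s=vision.grab_frame("side")[160:220,275:355]
cv2.imwrite("pics/c2.png",np.hstack([cv2.resize(s,(480,360),interpolation=2),cv2.resize(w[100:280,180:330],(300,360),interpolation=2)])[:,:,::-1])
E
```

```text
t 6.98 board xy z -81.7 34.2 92.0 yaw err deg -0.03 w 14.7 F [ 0.1 -0.1 -0.1] q [-0.02  0.74 -0.23  2.05  0.43  0.39 -0.48]
[[255.75720486 216.3661986 ]]
[256.3, 136.5] 0.92 -81.28274614640083 87.08742044461785
[494.8, 138.9] 0.68 58.826391597836235 86.08004513730812
```

View pics/c2.png

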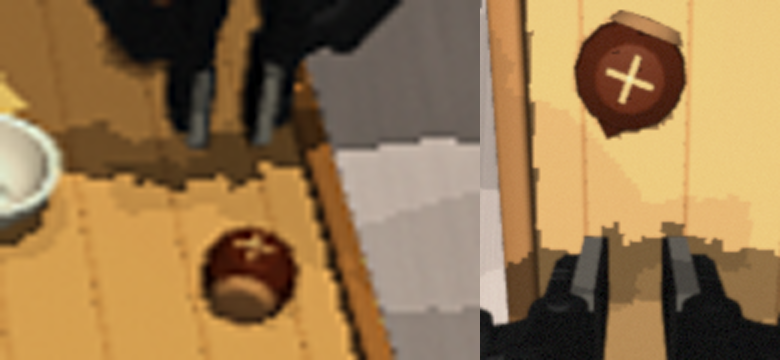

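```bash
python3 - <<'E'
from h import *
ks=vision.get_calibration("side");k=vision.get_calibration("wrist")
p=np.load("board.npy");a=np.array([np.cos(p[2]),np.sin(p[2]),0]);b=np.array([-a[1],a[0],0]);O=np.array([p[0],p[1],0]);T=env.observe()["tcp_pos"]
for u,v in [((308.3,184.2),(276,218.5)),((318.7,183.8),(236,218.5))]:
    X,r=tri(ks,u,k,v);print((X-O)@a,(X-O)@b,X[2],"rel",(X-T)@b,r)
E
```

```text
-71.70130662134534 44.00176315647679 118.28351924295548 rel 9.883714235271764 2.1072246717107386
-94.1204451128373 42.83579164759948 116.2012591114543 rel 8.717742726394457 1.8408619221858584
```

Both views put the fingertips at z≈117 with the TCP reading 92. I'll test this by going down gently and watching the force.

Request:
{"name": "play_rows", "arguments": {
  "increments": [
    [0, 0, 0.1, 0],
    [0, 0, 0.1, 0],
    [0, 0, 0.1, 0],
    [0, 0, 0.1, 0],
    [0, 0, 0.1, 0],
    [0, 0, 0.1, 0],
    [0, 0, 0, 0],
    [0, 0, 0, 0]
  ]
}}

```text
time_s: 7.8
tcp_pos: [449.0, 37.0, 85.6]
ee_rot: [[-0.115, 0.993, -0.0], [0.993, 0.115, 0.0], [0.0, -0.0, -1.0]]
force: [0.0, -0.8, 0.4]
gripper_width: 15.1
gripper_force: 0.0
```

Request:
{"name": "play_rows", "arguments": {
  "increments": [
    [0, 0, 0.2, 0],
    [0, 0, 0.2, 0],
    [0, 0, 0.2, 0],
    [0, 0, 0.1, 0],
    [0, 0, 0.1, 0],
    [0, 0, 0.1, 0],
    [0, 0, 0.1, 0],
    [0, 0, 0, 0]
  ]
}}

```text
time_s: 8.47
tcp_pos: [449.0, 37.0, 75.5]
ee_rot: [[-0.115, 0.993, -0.0], [0.993, 0.115, 0.0], [0.0, -0.0, -1.0]]
force: [0.0, 0.4, -0.6]
gripper_width: 15.2
gripper_force: 0.0
```

```bash
python3 - <<'E'
from h import *
st()
w=vision.grab_frame("wrist")
s=vision.grab_frame("side")[160:220,275:355]
cv2.imwrite("pics/c3.png",np.hstack([cv2.resize(s,(480,360),interpolation=2),cv2.resize(w[100:280,180:330],(300,360),interpolation=2)])[:,:,::-1])
E
```

```text
t 8.47 board xy z -82.0 34.2 75.5 yaw err deg -0.03 w 15.2 F [ 0.   0.4 -0.6] q [-0.04  0.78 -0.21  2.07  0.44  0.34 -0.49]
```

View pics/c3.png

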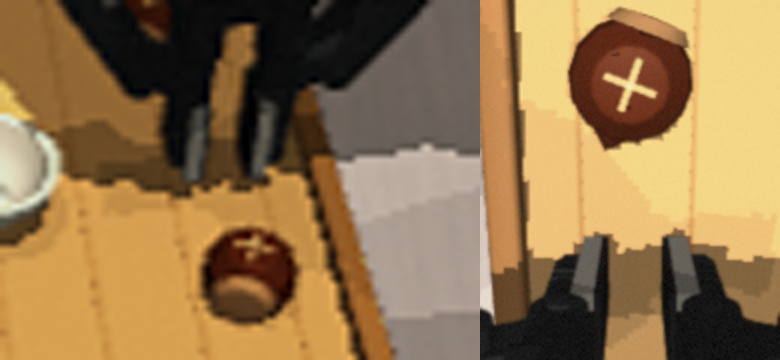

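The tips are now near z≈100, behind the chestnut and clear of the board (no force). I'll go down 3 mm more and push.

Request:
{"name": "play_rows", "arguments": {
  "increments": [
    [0, 0, 0.1, 0],
    [0, 0, 0.1, 0],
    [0.5, 0, 0.1, 0],
    [0.6, 0, 0, 0],
    [0.7, 0, 0, 0],
    [0.7, 0, 0, 0],
    [0.7, 0, 0, 0],
    [0.7, 0, 0, 0]
  ]
}}

```text
time_s: 9.23
tcp_pos: [444.4, 76.7, 72.7]
ee_rot: [[-0.115, 0.993, 0.0], [0.993, 0.115, 0.0], [0.0, 0.0, -1.0]]
force: [0.1, -0.8, 0.7]
gripper_width: 14.9
gripper_force: 0.0
```

```bash
cat >> h.py <<'E'
def ch(cams=("wrist","side")):
    p=np.load("board.npy");a=np.array([np.cos(p[2]),np.sin(p[2]),0]);b=np.array([-a[1],a[0],0]);O=np.array([p[0],p[1],0])
    for c in cams:
        k=vision.get_calibration(c);vision.grab_frame(c)
        for l,z in(("chestnut_1",102),("dish",105),("scoop",97)):
            for d in vision.look_for(c,l):
                if d["p"]>.3: X=onz(k,d["location"],z)-O;print(c,l,np.round(d["location"]),round(d["p"],2),np.round([X@a,X@b],1))
E
python3 -c "from h import *;st();ch()"
```

```text
t 9.23 board xy z -81.9 74.1 72.7 yaw err deg -0.0 w 14.9 F [ 0.1 -0.8  0.7] q [-0.13  0.78 -0.19  2.07  0.42  0.33 -0.55]
wrist chestnut_1 [496. 214.] 0.92 [51.6 86.5]
wrist chestnut_1 [259. 190.] 0.71 [-79.9 100.2]
wrist dish [423. 276.] 0.92 [14.7 49.6]
side chestnut_1 [317. 211.] 0.77 [-81.2 105.9]
side chestnut_1 [236. 149.] 0.52 [  74.  -102.6]
side chestnut_1 [243. 207.] 0.51 [66.2 83.9]
side dish [274. 188.] 0.64 [-3.4 37.6]
side scoop [268. 154.] 0.53 [  0.2 -86.3]
```

The chestnut slides ahead of the fingers. I'll carry on over the edge.

Request:
{"name": "play_rows", "arguments": {
  "increments": [
    [0.7, 0, 0, 0],
    [0.8, 0, 0, 0],
    [0.9, 0, 0, 0],
    [0.9, 0, 0, 0],
    [0.9, 0, 0, 0],
    [0.9, 0, 0, 0],
    [0.9, 0, 0, 0],
    [0.9, 0, 0, 0]
  ]
}}

```text
time_s: 10.3
tcp_pos: [436.4, 145.3, 72.6]
ee_rot: [[-0.115, 0.993, -0.0], [0.993, 0.115, 0.0], [0.0, -0.0, -1.0]]
force: [-0.5, -0.6, 0.8]
gripper_width: 15.3
gripper_force: 0.0
```

Request:
{"name": "play_rows", "arguments": {
  "increments": [
    [0.9, 0, 0, 0],
    [0.9, 0, 0, 0],
    [0.9, 0, 0, 0],
    [0.9, 0, 0, 0],
    [0.9, 0, 0, 0],
    [0.3, 0, 0, 0],
    [0, 0, 0, 0],
    [0, 0, 0, 0]
  ]
}}

```text
time_s: 10.97
tcp_pos: [431.1, 191.7, 72.6]
ee_rot: [[-0.115, 0.993, -0.0], [0.993, 0.115, -0.0], [-0.0, -0.0, -1.0]]
force: [0.6, 0.2, -0.2]
gripper_width: 14.7
gripper_force: 0.0
```

```bash
python3 -c "from h import *;st();ch()"
```

```text
t 10.97 board xy z -81.9 189.9 72.6 yaw err deg -0.03 w 14.7 F [ 0.6  0.2 -0.2] q [-0.39  0.8  -0.17  2.    0.34  0.38 -0.71]
wrist chestnut_1 [264. 120.] 0.86 [-77.6 252.3]
wrist dish [349. 117.] 0.4 [-36.3 254. ]
side chestnut_1 [322. 303.] 0.79 [-53.8 302.8]
side chestnut_1 [244. 208.] 0.61 [63.7 87.9]
side chestnut_1 [301. 163.] 0.6 [-72.2 -41.4]
side dish [271. 187.] 0.88 [ 4.1 33.4]
side scoop [265. 153.] 0.64 [  6.5 -87.9]
```

A is in the pan. Next is C at (-70, -41).

Request:
{"name": "play_rows", "arguments": {
  "increments": [
    [0, 0, -1, 0],
    [0, 0, -2, 0],
    [-1, 0, -2, 0],
    [-3, 0.3, 0, 0],
    [-3.5, 0.3, 0, 0],
    [-3.5, 0.3, 0, 0],
    [-3.5, 0.3, 0, 0],
    [-3.5, 0, 0, 0]
  ]
}}

```text
time_s: 12.03
tcp_pos: [464.0, 12.8, 122.7]
ee_rot: [[-0.115, 0.993, 0.0], [0.993, 0.115, 0.0], [0.0, 0.0, -1.0]]
force: [1.4, 0.4, -0.6]
gripper_width: 15.0
gripper_force: 0.0
```

Request:
{"name": "play_rows", "arguments": {
  "increments": [
    [-3.5, 0, 0, 0],
    [-3.5, 0, 0, 0],
    [-2.2, 0, 0, 0],
    [-1, 0, 0, 0],
    [0, 0, 0, 0],
    [0, 0, 0, 0],
    [0, 0, 0, 0],
    [0, 0, 0, 0]
  ]
}}

```text
time_s: 12.7
tcp_pos: [475.4, -85.5, 122.7]
ee_rot: [[-0.117, 0.993, 0.0], [0.993, 0.117, 0.0], [0.0, 0.0, -1.0]]
force: [0.5, -0.5, 0.0]
gripper_width: 14.9
gripper_force: 0.0
```

```bash
python3 -c "from h import *;st();ch()"
```

```text
t 12.7 board xy z -69.8 -90.5 122.7 yaw err deg 0.08 w 14.9 F [ 0.5 -0.5  0. ] q [ 0.3   0.72 -0.33  1.91  0.4   0.57 -0.18]
wrist chestnut_1 [450. 227.] 0.88 [  78.  -107.8]
wrist chestnut_1 [259. 141.] 0.59 [-67.6 -43.1]
wrist dish [382.  17.] 0.61 [ 7.5 33.1]
wrist scoop [350. 190.] 0.92 [  0.5 -79.9]
side chestnut_1 [325. 302.] 0.63 [-57.9 301.8]
side chestnut_1 [300. 165.] 0.5 [-69.5 -36.1]
side chestnut_1 [246. 208.] 0.48 [59.9 89. ]
side chestnut_1 [236. 148.] 0.45 [  73.1 -107.2]
side dish [276. 197.] 0.65 [-3.6 64.6]
side dish [273. 189.] 0.59 [ 0.1 40.3]
side scoop [265. 152.] 0.66 [  6.4 -91.7]
```

Request:
{"name": "play_rows", "arguments": {
  "increments": [
    [0, 0.1, 1, 0],
    [0, 0, 1, 0],
    [0, 0, 1, 0],
    [0, 0, 1, 0],
    [0, 0, 0.6, 0],
    [0, 0, 0.4, 0],
    [0.5, 0, 0, 0],
    [0.6, 0, 0, 0]
  ]
}}

```text
time_s: 13.77
tcp_pos: [475.1, -75.5, 72.8]
ee_rot: [[-0.114, 0.993, 0.0], [0.993, 0.114, 0.0], [0.0, 0.0, -1.0]]
force: [-0.1, -0.4, -0.1]
gripper_width: 15.1
gripper_force: 0.0
```

Request:
{"name": "play_rows", "arguments": {
  "increments": [
    [0.7, 0, 0, 0],
    [0.7, 0, 0, 0],
    [0.8, 0, 0, 0],
    [0.9, 0, 0, 0],
    [0.9, 0, 0, 0],
    [0.9, 0, 0, 0],
    [0.9, 0, 0, 0],
    [0.9, 0, 0, 0]
  ]
}}

```text
time_s: 14.43
tcp_pos: [467.3, -8.2, 72.6]
ee_rot: [[-0.115, 0.993, -0.0], [0.993, 0.115, 0.0], [0.0, 0.0, -1.0]]
force: [-0.4, -0.2, 0.7]
gripper_width: 15.2
gripper_force: 0.1
```

```bash
python3 -c "from h import *;st();ch()"
```

```text
t 14.43 board xy z -69.0 -12.8 72.6 yaw err deg -0.02 w 15.2 F [-0.4 -0.2  0.7] q [ 0.07  0.79 -0.22  2.01  0.43  0.38 -0.37]
wrist chestnut_1 [258. 194.] 0.98 [-67.7  11.4]
wrist chestnut_1 [504.  52.] 0.78 [49.6 82. ]
wrist dish [412. 138.] 0.8 [ 8.9 41.3]
wrist scoop [364. 302.] 0.56 [ -1.4 -61.1]
side chestnut_1 [324. 303.] 0.72 [-56.3 303. ]
side chestnut_1 [243. 210.] 0.56 [65.5 91.6]
side chestnut_1 [305. 183.] 0.46 [-70.3  23.4]
side chestnut_1 [235. 149.] 0.42 [  76.8 -103.2]
side dish [272. 188.] 0.75 [ 1.3 37.2]
side scoop [266. 153.] 0.58 [  2.5 -90.3]
```

Request:
{"name": "play_rows", "arguments": {
  "increments": [
    [0.8, 0, 0, 0],
    [0.9, 0, 0, 0],
    [1, 0, 0, 0],
    [1, 0, 0, 0],
    [1, 0, 0, 0],
    [1, 0, 0, 0],
    [1, 0, 0, 0],
    [1, 0, 0, 0]
  ]
}}

```text
time_s: 15.5
tcp_pos: [458.4, 68.4, 72.6]
ee_rot: [[-0.115, 0.993, 0.0], [0.993, 0.115, 0.0], [0.0, 0.0, -1.0]]
force: [0.1, -0.0, 1.1]
gripper_width: 14.8
gripper_force: 0.0
```

Request:
{"name": "play_rows", "arguments": {
  "increments": [
    [1, 0, 0, 0],
    [1, 0, 0, 0],
    [1, 0, 0, 0],
    [1, 0, 0, 0],
    [1, 0, 0, 0],
    [0.9, 0, 0, 0],
    [0.9, 0, 0, 0],
    [0.9, 0, 0, 0]
  ]
}}

```text
time_s: 16.17
tcp_pos: [449.6, 144.6, 72.6]
ee_rot: [[-0.115, 0.993, -0.0], [0.993, 0.115, 0.0], [0.0, -0.0, -1.0]]
force: [-0.3, 0.5, 0.1]
gripper_width: 14.5
gripper_force: 0.0
```

Request:
{"name": "play_rows", "arguments": {
  "increments": [
    [0.9, 0, 0, 0],
    [0.9, 0, 0, 0],
    [0.9, 0, 0, 0],
    [0.9, 0, 0, 0],
    [0.9, 0, 0, 0],
    [0.4, 0, 0, 0],
    [0, 0, 0, 0],
    [0, 0, 0, 0]
  ]
}}

```text
time_s: 16.83
tcp_pos: [444.1, 192.3, 72.6]
ee_rot: [[-0.115, 0.993, -0.0], [0.993, 0.115, -0.0], [-0.0, -0.0, -1.0]]
force: [0.5, 0.1, 0.3]
gripper_width: 15.0
gripper_force: 0.0
```

```bash
python3 -c "from h import *;st();ch()"
```

```text
t 16.83 board xy z -68.9 189.0 72.6 yaw err deg -0.03 w 15.0 F [0.5 0.1 0.3] q [-0.38  0.8  -0.16  1.95  0.3   0.41 -0.66]
wrist chestnut_1 [301. 153.] 0.85 [-45.3 234.9]
wrist chestnut_1 [250. 118.] 0.68 [-71.7 252.7]
side chestnut_1 [242. 210.] 0.73 [66.7 91.2]
side chestnut_1 [325. 306.] 0.65 [-57.1 308.2]
side chestnut_1 [300. 286.] 0.52 [-21.7 269.8]
side chestnut_1 [235. 151.] 0.52 [ 77.2 -96.4]
side dish [272. 187.] 0.8 [ 0.8 34.9]
side dish [376. 237.] 0.42 [-178.5  180.2]
side scoop [265. 156.] 0.44 [  6.7 -79.8]
```

A and C are in the pan. Next is B.

Request:
{"name": "play_rows", "arguments": {
  "increments": [
    [0, 0, -1, 0],
    [0, 0, -2, 0],
    [0, 0, -2, 0],
    [-2, 2, -1, 0],
    [-3, 2.8, 0, 0],
    [-3, 2.8, 0, 0],
    [-3, 2.8, 0, 0],
    [-3, 2.5, 0, 0]
  ]
}}

```text
time_s: 17.9
tcp_pos: [589.8, 66.1, 132.8]
ee_rot: [[-0.114, 0.993, 0.0], [0.993, 0.114, 0.0], [0.0, 0.0, -1.0]]
force: [0.1, 1.1, 0.0]
gripper_width: 14.8
gripper_force: 0.0
```

Request:
{"name": "play_rows", "arguments": {
  "increments": [
    [-1.3, 0.5, 0, 0],
    [0, 0, 0, 0],
    [0, 0, 0, 0],
    [0, 0, 0, 0],
    [0, 0, 0, 0],
    [0, 0, 0, 0],
    [0, 0, 0, 0],
    [0, 0, 0, 0]
  ]
}}

```text
time_s: 18.57
tcp_pos: [594.7, 56.2, 132.7]
ee_rot: [[-0.115, 0.993, 0.0], [0.993, 0.115, 0.0], [0.0, 0.0, -1.0]]
force: [-0.6, -0.0, 0.2]
gripper_width: 14.8
gripper_force: 0.0
```

```bash
python3 -c "from h import *;st();ch()"
```

```text
t 18.57 board xy z 65.0 36.5 132.7 yaw err deg 0.01 w 14.8 F [-0.6 -0.   0.2] q [-0.01  0.84 -0.29  1.49  0.28  0.85 -0.28]
wrist chestnut_1 [255. 137.] 0.74 [64.5 85.7]
wrist dish [173. 202.] 0.64 [ 1.8 37.1]
side chestnut_1 [299. 291.] 0.79 [-19.3 278.8]
side chestnut_1 [324. 302.] 0.57 [-57.1 301.6]
side chestnut_1 [243. 208.] 0.55 [66.2 86.1]
side chestnut_1 [238. 149.] 0.52 [  68.4 -104.5]
side dish [272. 190.] 0.64 [ 1.8 42.3]
side scoop [266. 159.] 0.64 [  6.  -68.7]
```

Request:
{"name": "play_rows", "arguments": {
  "increments": [
    [0, 0, 1, 0],
    [0, 0, 1.2, 0],
    [0, 0, 1.2, 0],
    [0, 0, 1.2, 0],
    [0, 0, 0.8, 0],
    [0, 0, 0.6, 0],
    [0.4, 0, 0, 0],
    [0.6, 0, 0, 0]
  ]
}}

```text
time_s: 19.63
tcp_pos: [593.7, 65.7, 72.6]
ee_rot: [[-0.114, 0.993, -0.0], [0.993, 0.114, -0.0], [-0.0, -0.0, -1.0]]
force: [-0.8, -1.0, -0.0]
gripper_width: 14.8
gripper_force: 0.0
```

Request:
{"name": "play_rows", "arguments": {
  "increments": [
    [0.7, 0, 0, 0],
    [0.7, 0, 0, 0],
    [0.7, 0, 0, 0],
    [0.8, 0, 0, 0],
    [0.9, 0, 0, 0],
    [0.9, 0, 0, 0],
    [0.9, 0, 0, 0],
    [0.9, 0, 0, 0]
  ]
}}

```text
time_s: 20.3
tcp_pos: [586.0, 131.4, 72.7]
ee_rot: [[-0.115, 0.993, -0.0], [0.993, 0.115, 0.0], [0.0, -0.0, -1.0]]
force: [0.7, 0.7, -0.2]
gripper_width: 15.0
gripper_force: 0.1
```

Request:
{"name": "play_rows", "arguments": {
  "increments": [
    [0.9, 0, 0, 0],
    [0.9, 0, 0, 0],
    [0.9, 0, 0, 0],
    [0.9, 0, 0, 0],
    [0.9, 0, 0, 0],
    [0.9, 0, 0, 0],
    [0.9, 0, 0, 0],
    [0.9, 0, 0, 0]
  ]
}}

```text
time_s: 20.97
tcp_pos: [577.8, 202.8, 72.6]
ee_rot: [[-0.115, 0.993, -0.0], [0.993, 0.115, 0.0], [0.0, 0.0, -1.0]]
force: [0.2, -0.6, -0.2]
gripper_width: 14.7
gripper_force: 0.0
```

```bash
python3 -c "from h import *;st();ch()"
```

```text
t 20.97 board xy z 65.1 184.0 72.6 yaw err deg -0.03 w 14.7 F [ 0.2 -0.6 -0.2] q [-0.28  0.94 -0.23  1.48  0.27  0.76 -0.5 ]
wrist chestnut_1 [137. 148.] 0.76 [  4.5 232.8]
wrist chestnut_1 [ 83. 107.] 0.58 [-20.3 253.2]
wrist chestnut_1 [255. 110.] 0.55 [ 64.8 251.1]
side chestnut_1 [304. 291.] 0.71 [-27.6 279.2]
side chestnut_1 [325. 304.] 0.63 [-57.7 305.3]
side chestnut_1 [251. 306.] 0.62 [ 61.6 299.4]
side dish [277. 189.] 0.72 [-7.7 42.1]
```

B is in too. Last is D, at about (76,-104).

Request:
{"name": "play_rows", "arguments": {
  "increments": [
    [0, 0, -1, 0],
    [0, 0, -2, 0],
    [0, 0, -2, 0],
    [-2, 0.3, -1, 0],
    [-3.5, 0.4, 0, 0],
    [-3.5, 0.4, 0, 0],
    [-3.5, 0, 0, 0],
    [-3.5, 0, 0, 0]
  ]
}}

```text
time_s: 22.03
tcp_pos: [607.4, 42.3, 133.5]
ee_rot: [[-0.115, 0.993, 0.001], [0.993, 0.115, 0.0], [-0.0, 0.001, -1.0]]
force: [1.3, 0.3, 0.0]
gripper_width: 14.9
gripper_force: 0.0
```

Request:
{"name": "play_rows", "arguments": {
  "increments": [
    [-3.5, 0, 0, 0],
    [-3.5, 0, 0, 0],
    [-3.5, 0, 0, 0],
    [-3.5, 0, 0, 0],
    [-2.5, 0, 0, 0],
    [-1.2, 0, 0, 0],
    [0, 0, 0, 0],
    [0, 0, 0, 0]
  ]
}}

```text
time_s: 22.7
tcp_pos: [627.5, -131.1, 133.0]
ee_rot: [[-0.115, 0.993, 0.0], [0.993, 0.115, 0.001], [0.001, 0.0, -1.0]]
force: [0.5, 0.6, -0.0]
gripper_width: 15.1
gripper_force: 0.0
```

```bash
python3 -c "from h import *;st();ch()"
```

```text
t 22.7 board xy z 76.0 -153.4 133.0 yaw err deg -0.04 w 15.1 F [ 0.5  0.6 -0. ] q [ 0.29  0.91 -0.32  1.3   0.3   0.98  0.04]
wrist chestnut_1 [258. 141.] 0.55 [  77.6 -106.9]
wrist scoop [158. 110.] 0.87 [  5.  -84.9]
side chestnut_1 [237. 150.] 0.71 [  71.7 -100.6]
side chestnut_1 [302. 292.] 0.64 [-23.6 281.3]
side chestnut_1 [248. 305.] 0.63 [ 65.7 297.6]
side chestnut_1 [326. 302.] 0.5 [-59.  301.9]
side chestnut_1 [275. 190.] 0.42 [-4.7 42.2]
side dish [264. 157.] 0.69 [  9.1 -66.3]
side dish [272. 189.] 0.65 [ 1.3 41.4]
side scoop [266. 152.] 0.76 [  3.4 -93. ]
side scoop [325. 303.] 0.53 [-58.2 300.8]
```

Request:
{"name": "play_rows", "arguments": {
  "increments": [
    [0, 0.1, 1, 0],
    [0, 0, 1.2, 0],
    [0, 0, 1.2, 0],
    [0, 0, 1.2, 0],
    [0, 0, 0.8, 0],
    [0, 0, 0.6, 0],
    [0.4, 0, 0, 0],
    [0.6, 0, 0, 0]
  ]
}}

```text
time_s: 23.77
tcp_pos: [627.3, -121.6, 72.5]
ee_rot: [[-0.114, 0.993, -0.0], [0.993, 0.114, 0.0], [0.0, -0.0, -1.0]]
force: [0.7, 0.5, 0.4]
gripper_width: 15.1
gripper_force: 0.0
```

Request:
{"name": "play_rows", "arguments": {
  "increments": [
    [0.7, 0, 0, 0],
    [0.7, 0, 0, 0],
    [0.8, 0, 0, 0],
    [0.9, 0, 0, 0],
    [0.9, 0, 0, 0],
    [0.9, 0, 0, 0],
    [0.9, 0, 0, 0],
    [0.9, 0, 0, 0]
  ]
}}

```text
time_s: 24.43
tcp_pos: [619.6, -54.0, 72.7]
ee_rot: [[-0.115, 0.993, 0.0], [0.993, 0.115, 0.0], [0.0, 0.0, -1.0]]
force: [-0.3, -0.1, 0.2]
gripper_width: 15.3
gripper_force: 0.1
```

```bash
python3 -c "from h import *;st();ch()"
```

```text
t 24.43 board xy z 77.0 -75.9 72.7 yaw err deg -0.02 w 15.3 F [-0.3 -0.1  0.2] q [ 0.16  0.96 -0.28  1.44  0.32  0.79 -0.11]
wrist chestnut_1 [259. 194.] 0.69 [ 78.8 -51.9]
wrist dish [83. 22.] 0.56 [-0.5 30.1]
wrist scoop [130. 226.] 0.94 [  4.8 -72.2]
side chestnut_1 [250. 307.] 0.83 [ 63.  301.6]
side chestnut_1 [234. 167.] 0.74 [ 81.  -38.2]
side chestnut_1 [323. 303.] 0.7 [-54.5 302.3]
side chestnut_1 [303. 290.] 0.64 [-25.6 277.4]
side dish [273. 190.] 0.94 [ 0.1 42.1]
side scoop [264. 153.] 0.66 [  8.4 -88.1]
side scoop [251. 308.] 0.41 [ 61.5 301.5]
```

Sliding well; 261 mm to go.

Request:
{"name": "play_rows", "arguments": {
  "increments": [
    [0.9, 0, 0, 0],
    [1, 0, 0, 0],
    [1, 0, 0, 0],
    [1, 0, 0, 0],
    [1, 0, 0, 0],
    [1, 0, 0, 0],
    [1, 0, 0, 0],
    [1, 0, 0, 0]
  ]
}}

```text
time_s: 25.5
tcp_pos: [610.5, 24.6, 72.6]
ee_rot: [[-0.115, 0.993, 0.0], [0.993, 0.115, 0.0], [0.0, 0.0, -1.0]]
force: [0.4, -0.1, 0.1]
gripper_width: 15.0
gripper_force: 0.0
```

Request:
{"name": "play_rows", "arguments": {
  "increments": [
    [1, 0, 0, 0],
    [1, 0, 0, 0],
    [1, 0, 0, 0],
    [1, 0, 0, 0],
    [1, 0, 0, 0],
    [1, 0, 0, 0],
    [1, 0, 0, 0],
    [1, 0, 0, 0]
  ]
}}

```text
time_s: 26.17
tcp_pos: [601.3, 103.9, 72.6]
ee_rot: [[-0.115, 0.993, -0.0], [0.993, 0.115, 0.0], [0.0, -0.0, -1.0]]
force: [0.8, -0.4, 0.3]
gripper_width: 15.0
gripper_force: 0.0
```

Request:
{"name": "play_rows", "arguments": {
  "increments": [
    [0.9, 0, 0, 0],
    [0.9, 0, 0, 0],
    [0.9, 0, 0, 0],
    [0.9, 0, 0, 0],
    [0.9, 0, 0, 0],
    [0.9, 0, 0, 0],
    [0.9, 0, 0, 0],
    [0.9, 0, 0, 0]
  ]
}}

```text
time_s: 26.83
tcp_pos: [593.1, 175.3, 72.7]
ee_rot: [[-0.115, 0.993, 0.0], [0.993, 0.115, 0.0], [0.0, 0.0, -1.0]]
force: [-0.9, -0.3, 0.4]
gripper_width: 14.9
gripper_force: 0.0
```

Request:
{"name": "play_rows", "arguments": {
  "increments": [
    [0.9, 0, 0, 0],
    [0.9, 0, 0, 0],
    [0.9, 0, 0, 0],
    [0.4, 0, 0, 0],
    [0, 0, 0, 0],
    [0, 0, 0, 0],
    [0, 0, 0, 0],
    [0, 0, 0, 0]
  ]
}}

```text
time_s: 27.5
tcp_pos: [589.8, 204.6, 72.6]
ee_rot: [[-0.114, 0.993, 0.0], [0.993, 0.114, -0.0], [-0.0, -0.0, -1.0]]
force: [0.6, -0.2, -0.5]
gripper_width: 14.8
gripper_force: 0.0
```

```bash
python3 -c "from h import *;st();ch()"
```

```text
t 27.5 board xy z 77.2 184.4 72.6 yaw err deg -0.07 w 14.8 F [ 0.6 -0.2 -0.5] q [-0.29  0.95 -0.22  1.43  0.25  0.79 -0.48]
wrist chestnut_1 [268. 127.] 0.97 [ 83.8 243.7]
wrist chestnut_1 [ 71. 111.] 0.91 [-14.4 251.9]
wrist chestnut_1 [118. 147.] 0.88 [  7.1 233.8]
wrist chestnut_1 [236. 109.] 0.6 [ 67.7 252.1]
side chestnut_1 [238. 299.] 0.73 [ 82.9 286. ]
side chestnut_1 [251. 306.] 0.68 [ 62.1 299.4]
side chestnut_1 [301. 290.] 0.62 [-23.  277.9]
side chestnut_1 [325. 303.] 0.58 [-57.4 303.2]
side dish [272. 190.] 0.69 [ 2.  42.6]
side scoop [268. 158.] 0.39 [  0.1 -71.9]
```

All four are in the pan. I'll retreat straight up and take a last look.

Request:
{"name": "play_rows", "arguments": {
  "increments": [
    [0, 0, -1, 0],
    [0, 0, -2, 0],
    [0, 0, -2, 0],
    [0, 0, -2.5, 0],
    [0, 0, -2.5, 0],
    [-1, -2, -2, 0],
    [-2, -2, 0, 0],
    [0, 0, 0, 0]
  ]
}}

```text
time_s: 28.57
tcp_pos: [551.6, 167.3, 194.7]
ee_rot: [[-0.113, 0.994, 0.001], [0.994, 0.113, -0.002], [-0.002, 0.001, -1.0]]
force: [1.6, -1.2, 0.3]
gripper_width: 14.9
gripper_force: 0.0
```

```bash
python3 - <<'E'
from h import *
st();ch(("side",))
im=vision.grab_frame("side");cv2.imwrite("pics/end.png",cv2.resize(im[85:345,140:420,::-1],None,fx=2.2,fy=2.2))
E
```

```text
t 28.57 board xy z 35.0 151.8 194.7 yaw err deg -0.14 w 14.9 F [ 1.6 -1.2  0.3] q [-0.22  0.73 -0.25  1.49  0.21  0.94 -0.43]
side chestnut_1 [304. 288.] 0.74 [-27.8 273.1]
side chestnut_1 [324. 303.] 0.66 [-56.1 302.6]
side chestnut_1 [253. 308.] 0.59 [ 58.2 304.5]
side chestnut_1 [238. 300.] 0.5 [ 81.8 287.3]
side dish [278. 192.] 0.83 [-10.2  50.9]
```

View pics/end.png

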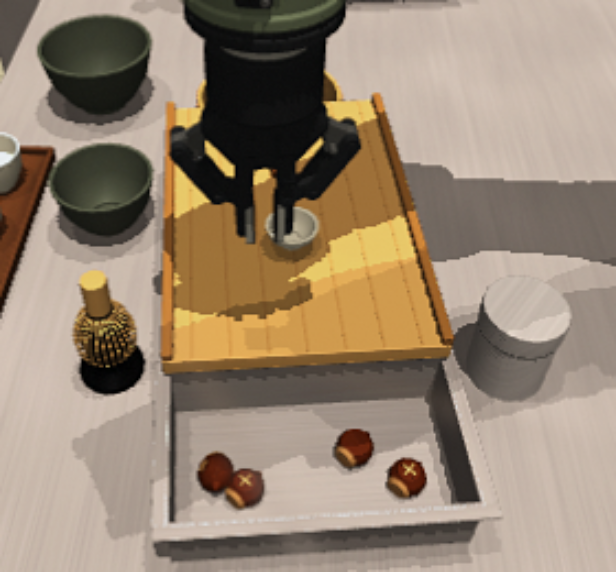

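The picture shows all four chestnuts in the pan at (215,472), (244,487), (354,447) and (406,477). The dish, whisk, bowls and caddy are in place, and the gripper is clear of everything.

```bash
python3 -c "
from station import close_job
print(close_job())"
```

```text
the job is handed in; nothing more can be done
None
```

All four chestnuts were pushed over the board's open end and lie in the rectangular steel pan; nothing else looked moved in my checks (gripper hid the scoop in the last picture), and the job is handed in at about 29 s of the 64 s limit.

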